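# Lock the hinge jig, then mate the loose hinge leaf and hold it for the pin

### The arm

A 6-joint arm with a two-finger parallel gripper is mounted at the origin on a cart in front of the work surface, level with it; the furniture and walls round the work are solid. World frame = base frame: x ahead of the robot, y to its left, z up, the work surface at z = 0. Lengths are in m, angles in rad, forces in N, time in s.
With the tool pointing down it reaches from about 0.4 to 0.925 m from the base axis. Payload 12.5 kg.
Tool frame: the origin (TCP) lies on the centre line of the jaws, within the pads' length; the fingertips stand env.tip_extent ahead of it and the grasp point (between the pads) lies 8 mm behind it (env.tip_extent is the distance from the TCP to the fingertips, in m); z points along the fingers, y is the line along which they close (so a half turn about z gives the same grasp; the last joint's range is limited). The gripper opens to 95 mm and grips with 3 to 60 N. Pads are 20 mm wide; open, the fingers measure 119 mm over their backs; the gripper's body (75 mm by 180 mm) begins 59 mm behind the grasp point.
Start: joints at [1.203, 0.491, 1.559, -0, 1.092, -0.106], TCP at [0.162, 0.604, 0.226] pointing down, gripper open.
Joint ranges: [-3.1, 3.1], [-0.84, 2.19], [0.05, 2.79], [-1.13, 4.28], [0.06, 2.93], [-2.69, 2.69]. Speed limits (rad/s): [2.22, 2.22, 2.79, 3.14, 3.14, 3.14].

### API

Orientations are given as [roll, pitch, yaw] about the fixed x, y, z axes, in that order (R = Rz(yaw) Ry(pitch) Rx(roll)).
In Python, from workcell import env gives the robot as it stands. The module is installed in compiled form; this text tells all that it offers.
- The arm moves only by the tool send_rows, never from a script. Its argument "commands" is a list of rows, each a list of 3 entries, a list of its own where there are three numbers: the turn, a rotation vector about the tool's x, y, z scaled (see below), then the shift along the tool's x, y, z scaled (see below), then the closure, from -1 (fully open) to 1 (shut). In form: [[[wx, wy, wz], [dx, dy, dz], grip], ...]. A call has 1 to 10 rows; each row shifts and turns the commanded pose from where the row before left it, along the tool's axes as they then stand; what a row does not reach is not made up. The controller multiplies each number of a shift by 0.03 m and each number of a turn by 8 degrees. A row lasts 1/10 s, in which the tool goes at most 50 mm and 8.59 degrees, less where a joint would pass 70% of its speed; a pose out of reach is approached as far as the arm can. A call with a number of a shift or a turn outside -1 to 1 is refused whole. A call with a gripper value outside its range is refused whole. The fingers move at their own pace and stop on an object; the grip force is fixed at half the most. Time passes only in rows, so rows that do not move let the fingers close. It gives the time, the measured TCP pose, the force, the opening and the grip force at its end, in the units of the state.
- env.read_state(): the state, without advancing time (a new reading comes with each control period).
- env.grab_frame(name): name is "scene" or "top"; returns a dict with "color" (480x640x3 uint8, red, green, blue), "fovy" (degrees; the focal length in pixels is half the picture's height over the tangent of half this angle, whatever the lens; pixels are square), "cx", "cy" (the principal point, pixels), "position" and "attitude" of the camera in the world. Camera axes: x right, y down, z forward; pixel columns grow to the right and rows downward; lengths in m; the calibration is good to about 2 mm. A picture is of the moment at which its call begins. There is no depth.
- env.hand_in(): hands the job in; it is judged then, once.
The state is a dict: "time": time; "joint_positions": joint angles; "joint_velocities": joint speeds; "tau": joint torques, N m; "tcp_pos": TCP position; "tcp_rot": TCP orientation; "wrist_force": force on the tool from outside, world axes, zero at the start; "ft_torque": the same for the moment, N m; "grip_width": opening from 0.0 (shut) to 1.0 (fully open); "gripper_force": force on a finger pad.
Only numpy, scipy, OpenCV 4.12 (cv2) and the standard library are available. Lean on these libraries where they do the work, as an engineer would, in place of code of your own. Each camera call takes 0.05 s, during which the arm holds its last target. There are 200 camera calls.

### The job

Turn the black lock collar on the blue hinge jig clockwise until its red bar comes up against the green post, which swings the bar off the gap between the two fixed hinge knuckles. Then pick up the loose steel hinge leaf, lower its knuckle into that gap all the way down onto the brass cradle so that the holes line up with the leaf level and flat in line with the fixed leaf, and finish while still holding it there in the gripper, ready for someone to push the pin in. Leave the red screwdriver, the relay and the white grease tin where they are.

Things in the scene. Friction and masses are not known exactly. Their poses are not given: they have to be found in the camera images.
- jig: Hinge jig fixed to the bench, front to -x. Blue base plate x -45..105, y -145..55, 12 mm thick. Aluminium jamb block x -14..52, y -42..42 mm carries the steel fixed leaf; in front of it only the base plate. Spare brass pin stands (fixed) at x 72, y 25, 79 mm high. Origin: on the bench under the middle of the hinge line; x to the back, y along the hinge line, z up.
- jig_bore (a point): Middle of the gap on the line of the fixed knuckle holes (9 mm bores along y), 60 mm above the bench; axes as jig. Fixed knuckles: 22 mm diameter, y 16..36 and -36..-16 mm, so the gap is 32 mm; edges bevelled 2.5 mm. A brass V cradle in the gap carries a 22 mm knuckle from below with its hole at exactly this height.
- jig_stop (a point): Top of the green stop post (locked mark), 12 mm diameter, 85 mm high.
- collar_grip (a point): On the vertical axis of the black lock collar (x -10, y -115 of the jig), 93 mm above the bench. Block 40 mm across its grip flats (facing this frame's x and -x), 42 mm along y, 80 to 102 mm high, on a 28 mm post. The frame turns with it; the red bar (14 mm wide, 73 to 80 mm high, reaching 141 mm from the axis) points along +y.
- collar (a joint): Turn of the lock collar, rad: 0 = bar along the jig's +y, above the knuckles and across the gap, so nothing can be lowered in; grows clockwise seen from above; 1.3 = hard stop, bar at the green post, locked. Starts at 0 to 0.25; stays where left (friction about 0.06 N m).
- leaf: Loose steel hinge leaf, 130 to 210 g, flat on the bench. Plate x -35..18, 56 mm wide in y, 9 mm thick, underside 6.5 mm up, resting on a turned-down lip at -x and on its knuckle at +x (24 mm wide neck). Grip it across the 56 mm from above. Origin: at bench level under its grip; x to the knuckle, z up. Centre of mass near x = +3 mm. Mated, its axes point as the jig's.
- leaf_bore (a point): Centre of the leaf's knuckle hole: x +35 mm, 11 mm above the leaf's underside. Knuckle 22 mm diameter, 28 mm long along y, 9 mm bore, ends bevelled 2.5 mm; axes as leaf.
- driver_red: Red-handled screwdriver, 166 mm long, lying on the bench; bystander. Origin under its middle.
- relay_block: Cream plug-in relay, 36 x 36 x 54 mm, standing; bystander. Origin under its middle.
- grease_tin: White round tin, 62 mm diameter, 36 mm high; bystander. Origin under its middle.
Mind the look-alikes: they are no part of the job. What is shaped like the jig but brown is not meant. What is shaped like the leaf but orange or turquoise is not meant.

How it is judged:
By the outcome, as a careful person would: the job done as asked, in the order asked, and still so for the second after the job is handed in, while the arm keeps its last pose, push and grip.
It also fails if it takes over 54 s, if anything falls off the work surface, if the arm or the gripper's body presses on something with over 40 N, if the wrist force passes 120 N, or if a joint passes its speed limit or range.

## Working session

There is one attempt and no reset: what is moved stays moved. The work goes in short steps, Python scripts to look and compute and a tool call to move; the robot and the scene stay as the last step left them, time stands still between calls to the robot, and variables do not carry over. Pictures are saved under pics/ and viewed, at most 10 in all, crops included, and the job is handed in when it is done.

Besides the shell and the picture viewer there is one more tool, called after "Call:" by a JSON object that holds its "fn" and its "kwargs". send_rows: Moves the arm, as the interface text tells. Its arguments: {"type":"object","properties":{"commands":{"type":"array","items":{"type":"array"}}},"required":["commands"]}

```bash
mkdir -p pics; python3 - <<'E'
from workcell import env
import cv2,json,pickle
s=env.read_state();print(s,env.tip_extent)
for n in("scene","top"):
    f=env.grab_frame(n);pickle.dump(f,open(n+'0.pkl','wb'))
    cv2.imwrite(f'pics/{n}0.png',f['color'][:,:,::-1]);print({k:v for k,v in f.items() if k!='color'})
E
```

```text
{'time': 0.0, 'joint_positions': array([ 1.20340122e+00,  4.91529683e-01,  1.55944874e+00,  1.44654251e-05,
        1.09169142e+00, -1.05573562e-01]), 'joint_velocities': array([-1.02864334e-03, -6.17315056e-04, -5.65305141e-04,  5.54113526e-04,
        5.32731549e-04,  1.01737860e-05]), 'tau': array([ 8.06492535e-04, -6.12665176e+01, -2.58185184e+01,  6.93386444e-02,
        4.82526398e-02, -1.16856295e-04]), 'tcp_pos': array([0.16165113, 0.60349547, 0.22508055]), 'tcp_rot': array([-3.14052282e+00, -1.26269317e-04,  2.87976436e+00]), 'wrist_force': array([-0.41011405, -0.37399044, -0.58136404]), 'ft_torque': array([ 0.00121191, -0.01275961,  0.03310831]), 'gripper_force': 0.0, 'grip_width': 0.9996261453595748} 0.011
{'fovy': 54.01601639741064, 'cx': 321.559142333764, 'cy': 238.03390973621407, 'position': array([ 0.0931162 , -0.51596961,  0.78794379]), 'attitude': array([-2.35079738, -0.0108997 , -0.63487758])}
{'fovy': 54.04489775729592, 'cx': 316.64424364871377, 'cy': 241.05222678994298, 'position': array([0.42233849, 0.05074282, 0.98482358]), 'attitude': array([-3.01100789, -0.02618906, -1.57874596])}
```

View pics/top0.png

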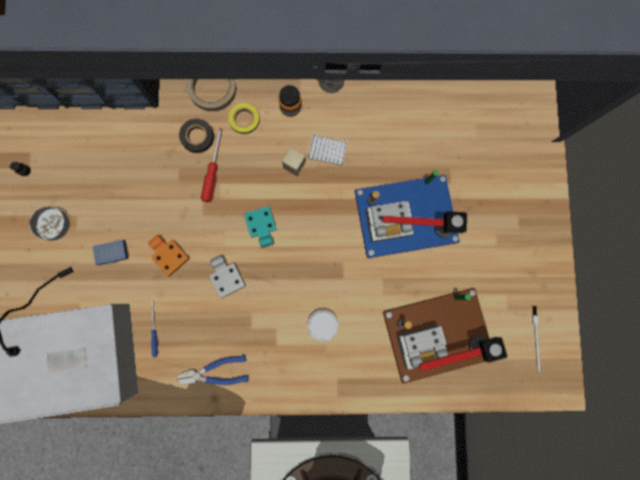

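View pics/scene0.png

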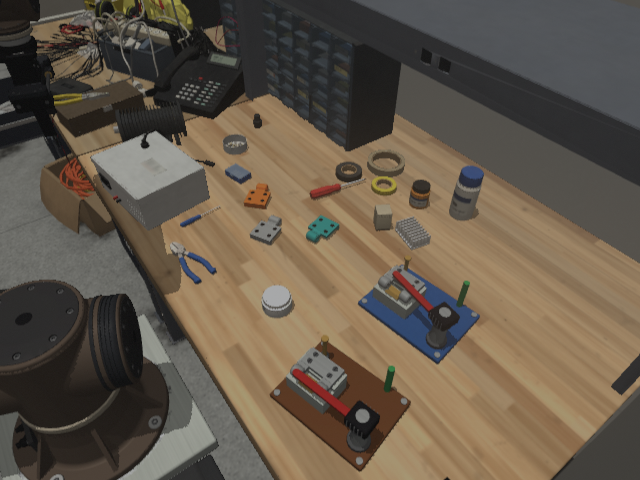

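The top view shows the blue jig at (408,218), with its collar at (455,222), and the brown look-alike at (440,335). The steel leaf is at (226,277), next to orange (168,255) and turquoise (261,225) look-alikes. The grey leaf and the blue jig fit the description, so I'm enlarging both to confirm and measure.

```bash
python3 - <<'E'
import cv2,pickle,numpy as np
t=pickle.load(open('top0.pkl','rb'))['color'][:,:,::-1];s=pickle.load(open('scene0.pkl','rb'))['color'][:,:,::-1]
def c(im,x,y,w,h,k):
    o=cv2.resize(im[y:y+h,x:x+w],None,fx=k,fy=k,interpolation=cv2.INTER_CUBIC)
    for i in range(0,w,10): cv2.line(o,(i*k,0),(i*k,6 if (x+i)%50 else 18),(0,255,255),1)
    for i in range(0,h,10): cv2.line(o,(0,i*k),(6 if (y+i)%50 else 18,i*k),(0,255,255),1)
    return o
cv2.imwrite('pics/jigtop.png',c(t,350,165,120,100,6))
cv2.imwrite('pics/jigsc.png',c(s,350,250,130,110,5))
cv2.imwrite('pics/leaf.png',np.hstack([c(t,200,250,50,60,8),c(s,240,205,50,60,8)]))
E
```

```text
(no output)
```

View pics/jigtop.png

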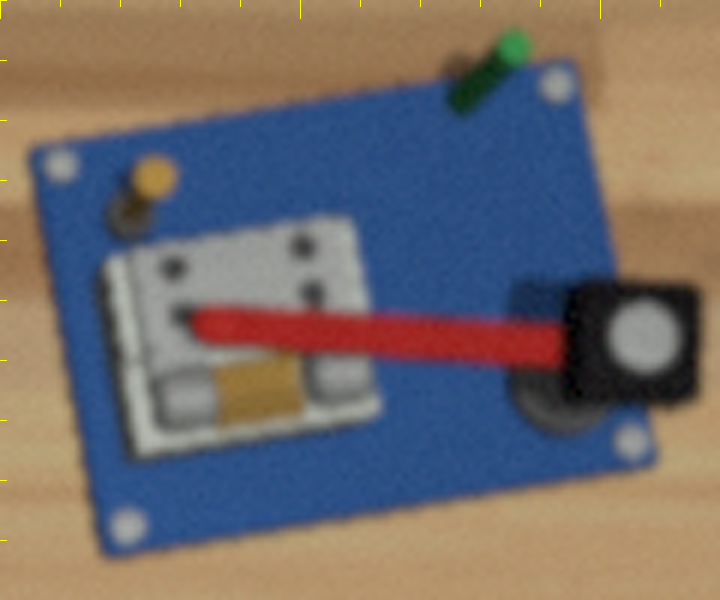

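View pics/jigsc.png

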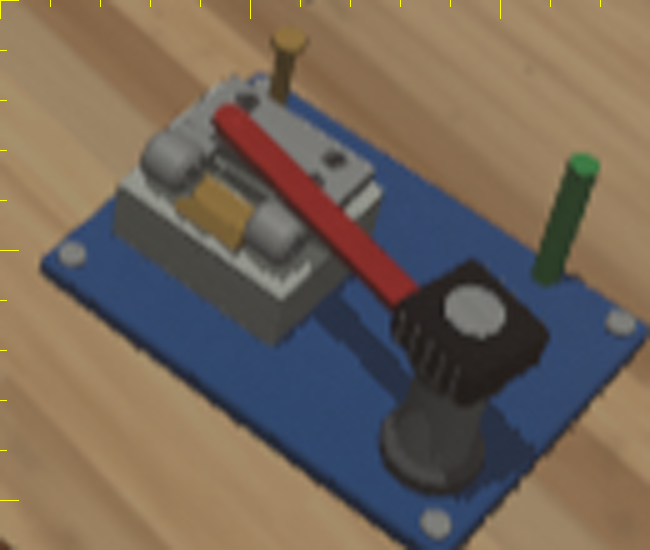

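View pics/leaf.png

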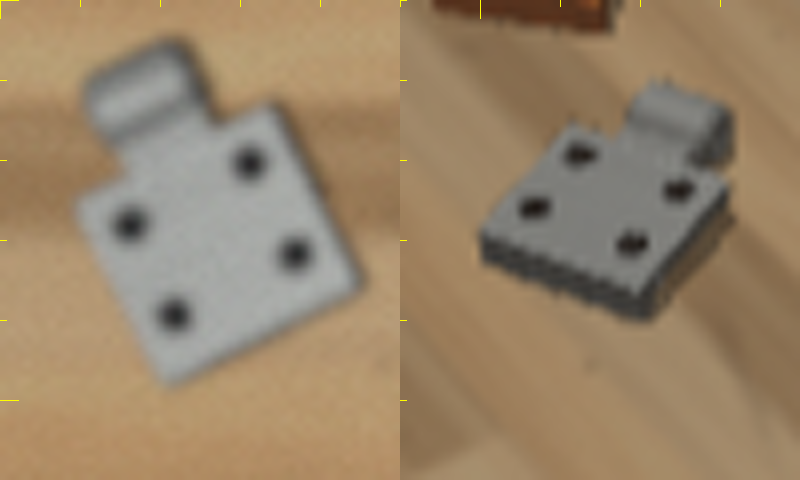

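The crops confirm the blue jig, with its bar across the gap and its collar tops at (457,221) in the top view and (445,311) in the scene view. They also confirm the plain steel leaf, whose knuckle points up-left. Next I'm fitting both poses.

```bash
cat > h.py <<'E'
import pickle,numpy as np
from scipy.optimize import least_squares
from scipy.spatial.transform import Rotation as R
def proj(f,P):
    Rc=R.from_euler('xyz',f['attitude']).as_matrix(); q=(np.atleast_2d(P)-f['position'])@Rc
    F=240/np.tan(np.radians(f['fovy'])/2)
    return q[:,:2]/q[:,2:]*F+[f['cx'],f['cy']]
def px(c,k,off): return (np.array(c,float)+.5)/k-.5+off
def fit(obs,p0,pt):
    # obs: (frame, name, pixel); pt(p,name)->local mm ; p=[x,y,yaw,...]
    def w(p,n):
        l=np.array(pt(p,n))/1000; c,s=np.cos(p[2]),np.sin(p[2])
        return [p[0]+c*l[0]-s*l[1],p[1]+s*l[0]+c*l[1],l[2]]
    r=lambda p:np.concatenate([proj(f,w(p,n))[0]-u for f,n,u in obs])
    return least_squares(r,p0,loss='soft_l1',x_scale=[.01,.01,.1]+[10]*(len(p0)-3)),r
E
python3 - <<'E'
from h import *
T=pickle.load(open('top0.pkl','rb'));S=pickle.load(open('scene0.pkl','rb'))
tj=lambda c:px(c,6,[350,165]); sj=lambda c:px(c,5,[350,250])
tl=lambda c:px(c,8,[200,250]); sl=lambda c:px(c,8,[240,205])
L={'bl':(105,55,12),'br':(105,-145,12),'fr':(-45,-145,12),'fl':(-45,55,12),'pin':(72,25,79),'col':(-10,-115,102)}
def pj(p,n):
    d=p[3]
    if n=='post': return (p[4],p[5],85)
    if n=='tip': return (-10+137*np.sin(p[6]),-115+137*np.cos(p[6]),80)
    if n[0]=='s':
        a=L[n[1:]]; return (a[0]-d*np.sign(a[0]-30),a[1]-d*np.sign(a[1]+45),13)
    return L[n]
ot=[(T,n,tj(c)) for n,c in dict(bl=(32,148),br=(575,62),sbl=(61,166),sbr=(557,85),sfr=(632,442),sfl=(128,526),pin=(155,177),col=(645,337),post=(515,48),tip=(206,323)).items()]
os_=[(S,n,sj(c)) for n,c in dict(fl=(42,258),sfl=(72,254),sfr=(436,523),sbr=(620,322),pin=(289,38),col=(475,308),post=(583,165),tip=(228,117)).items()]
for o in(ot,os_,ot+os_):
    s,r=fit(o,[.5,-.15,0,10,90,-100,.1],pj);print(np.round(s.x,4));
print(np.round(r(s.x).reshape(-1,2),1).tolist())
C={'a':(18,-28),'b':(18,28),'c':(-35,28),'d':(-35,-28)}
def pl(p,n):
    if n in C: return (*C[n],15.5)
    sx,sy={'h1':(1,-1),'h2':(1,1),'h3':(-1,1),'h4':(-1,-1)}[n]
    return (p[3]+sx*p[4],sy*p[5],15.5)
ot=[(T,n,tl(c)) for n,c in dict(a=(272,103),b=(78,203),c=(165,385),d=(360,285),h1=(250,163),h2=(130,224),h3=(175,316),h4=(295,255)).items()]
os_=[(S,n,sl(c)) for n,c in dict(a=(328,188),b=(177,125),c=(80,235),d=(248,292),h1=(279,190),h2=(180,154),h3=(134,208),h4=(232,244)).items()]
for o in(ot,os_,ot+os_):
    s,r=fit(o,[.4,.2,.4,-8,10,16],pl);print(np.round(s.x,4))
print(np.round(r(s.x).reshape(-1,2),1).tolist())
E
```

```text
[ 5.669000e-01 -1.276000e-01  1.624000e-01  1.003760e+01  9.439630e+01
 -9.907800e+01  1.321792e+02]
[   0.5687   -0.1283    0.1655   10.1454   92.0561 -100.3479    0.2245]
[  0.5676  -0.1281   0.1649  10.1173  93.52   -99.7487 100.7601]
[[-0.6, -0.8], [0.5, -1.6], [0.2, -0.1], [0.0, -0.2], [0.2, -0.4], [0.4, -0.0], [0.4, -0.2], [-0.0, -0.2], [0.5, -0.1], [0.2, -0.1], [-1.2, -0.0], [-0.3, 0.4], [-0.2, 0.4], [-0.3, 0.3], [-0.3, -0.1], [-0.3, 1.2], [-0.3, -0.3], [-0.7, -1.3]]
[ 0.4773  0.2129  0.4681 -6.831  13.1872 16.9818]
[ 0.4776  0.2106  0.4831 -6.1021 13.1293 16.948 ]
[ 0.4775  0.2122  0.4711 -6.5511 13.1504 17.0037]
[[0.1, -0.2], [-0.3, -0.2], [0.2, 0.2], [0.6, 0.0], [0.5, -0.3], [0.5, -0.3], [0.5, -0.3], [0.5, -0.4], [0.1, -1.2], [-1.1, -0.6], [-0.9, -0.8], [-1.5, -0.3], [-0.2, -0.0], [-0.1, 0.0], [-0.2, 0.0], [-0.1, 0.1]]
```

```bash
python3 - <<'E'
from h import *
T=pickle.load(open('top0.pkl','rb'));S=pickle.load(open('scene0.pkl','rb'))
for z in(.214,.225,.3,.4): print(z,proj(T,[.162,.603,z]),proj(S,[.162,.603,z]))
# box top corners guess from top image, at various z -> scene
def back(f,u,z):
    F=240/np.tan(np.radians(f['fovy'])/2);d=R.from_euler('xyz',f['attitude']).as_matrix()@np.array([(u[0]-f['cx'])/F,(u[1]-f['cy'])/F,1]);p=f['position'];return p+d*(z-p[2])/d[2]
for z in(0,.08,.12,.16): 
    for u in((113,307),(120,402)): print(z,back(T,u,z),proj(S,back(T,u,z)))
E
```

```text
0.214 [[-58.47732682 478.51267703]] [[ 50.80507411 123.8739854 ]]
0.225 [[-64.09144355 481.23173434]] [[ 48.88379304 119.57037276]]
0.3 [[-107.54846088  502.27905599]] [[34.99819508 88.46704511]]
0.4 [[-184.42194667  539.51081006]] [[14.05416582 41.55304067]]
0 [4.17024233e-01 4.42683893e-01 1.11022302e-16] [[201.15068299 192.28487142]]
0 [0.22869819 0.4198461  0.        ] [[134.44577191 225.7721211 ]]
0.08 [0.41745593 0.41084541 0.08      ] [[201.61175138 173.62783519]]
0.08 [0.24442814 0.38986279 0.08      ] [[136.57477596 204.80747053]]
0.12 [0.41767177 0.39492617 0.12      ] [[201.86506239 163.3776585 ]]
0.12 [0.25229311 0.37487114 0.12      ] [[137.74110351 193.32245275]]
0.16 [0.41788762 0.37900693 0.16      ] [[202.13562635 152.42934408]]
0.16 [0.26015809 0.35987949 0.16      ] [[138.98425782 181.08090928]]
```

Call:
{"fn": "send_rows", "kwargs": {"commands": [[[0,0,0.984],[0,0,0],-1],[[0,0,0.984],[0,0,0],-1],[[0,0,0.984],[0,0,0],-1],[[0,0,0.984],[0,0,0],-1],[[0,0,0.984],[0,0,0],-1],[[0,0,0.984],[0,0,0],-1],[[0,0,0.984],[0,0,0],-1],[[0,0,0.984],[0,0,0],-1],[[0,0,0.984],[0,0,0],-1],[[0,0,0.984],[0,0,0],-1]]}}

```text
time: 1.1
tcp_pos: [0.1617, 0.6036, 0.2253]
tcp_rot: [-3.141, 0.001, 1.5]
wrist_force: [1.2, -0.2, 0.5]
grip_width: 0.996
gripper_force: 0.0
```

Call:
{"fn": "send_rows", "kwargs": {"commands": [[[0,0,0],[-0.8,0.95,0],-1],[[0,0,0],[-0.95,0.95,0],-1],[[0,0,0],[-0.95,0.95,0],-1],[[0,0,0],[-0.95,0.95,0],-1],[[0,0,0],[-0.95,0.95,0],-1],[[0,0,0],[-0.95,0.95,0],-1],[[0,0,0],[-0.95,0.95,0],-1],[[0,0,0],[-0.95,0.95,0],-1],[[0,0,0],[-0.95,0.95,0],-1],[[0,0,0],[-0.95,0.95,0],-1]]}}

```text
time: 2.1
tcp_pos: [0.4287, 0.3039, 0.2255]
tcp_rot: [-3.141, 0.0, 1.506]
wrist_force: [1.2, 0.8, -0.2]
grip_width: 0.999
gripper_force: 0.0
```

Call:
{"fn": "send_rows", "kwargs": {"commands": [[[0,0,0],[-0.896,0.306,0],-1],[[0,0,0],[-0.896,0.306,0],-1],[[0,0,0],[-0.896,0.306,0],-1],[[0,0,0],[-0.896,0.306,0],-1],[[0,0,0],[-0.896,0.306,0],-1],[[0,0,0],[-0.896,0.306,0],-1],[[0,0,0],[-0.896,0.306,0],-1],[[0,0,0],[-0.896,0.306,0],-1],[[0,0,0],[-0.896,0.306,0],-1],[[0,0,0],[-0.896,0.306,0],-1]]}}

```text
time: 3.1
tcp_pos: [0.5021, 0.03, 0.2255]
tcp_rot: [-3.141, -0.0, 1.506]
wrist_force: [0.3, -0.4, -0.1]
grip_width: 1.0
gripper_force: 0.0
```

Call:
{"fn": "send_rows", "kwargs": {"commands": [[[0,0,0],[-0.896,0.306,0],-1],[[0,0,0],[-0.896,0.306,0],-1],[[0,0,0],[-0.896,0.306,0],-1],[[0,0,0],[-0.896,0.306,0],-1],[[0,0,0],[-0.896,0.306,0],-1],[[0,0,0],[-0.896,0.306,0],-1],[[0,0,0],[-0.896,0.306,0],-1],[[0,0,0],[-0.896,0.306,0],-1],[[0,0,0],[-0.896,0.306,0],-1],[[0,0,0],[-0.896,0.306,0],-1]]}}

```text
time: 4.1
tcp_pos: [0.5763, -0.2442, 0.2253]
tcp_rot: [-3.141, -0.0, 1.506]
wrist_force: [0.7, 0.1, -0.0]
grip_width: 1.003
gripper_force: 0.0
```

Call:
{"fn": "send_rows", "kwargs": {"commands": [[[0,0,0],[0,0,0],-1],[[0,0,0],[0,0,0],-1]]}}

```text
time: 4.3
tcp_pos: [0.5759, -0.2431, 0.225]
tcp_rot: [-3.14, -0.001, 1.505]
wrist_force: [0.1, 0.7, -0.3]
grip_width: 0.998
gripper_force: 0.0
```

Call:
{"fn": "send_rows", "kwargs": {"commands": [[[0,0,0],[0,0,0.92],-1],[[0,0,0],[0,0,0.92],-1],[[0,0,0],[0,0,0.92],-1],[[0,0,0],[0,0,0.92],-1],[[0,0,0],[0,0,0.92],-1],[[0,0,0],[0,0,0],-1]]}}

```text
time: 4.9
tcp_pos: [0.5747, -0.2411, 0.0847]
tcp_rot: [-3.136, -0.003, 1.507]
wrist_force: [-1.0, 0.9, 0.3]
grip_width: 0.997
gripper_force: 0.0
```

Call:
{"fn": "send_rows", "kwargs": {"commands": [[[0,0,0],[0,0,0],1],[[0,0,0],[0,0,0],1],[[0,0,0],[0,0,0],1],[[0,0,0],[0,0,0],1],[[0,0,0],[0,0,0],1],[[0,0,0],[0,0,0],1],[[0,0,0],[0,0,0],1],[[0,0,0],[0,0,0],1]]}}

```text
time: 5.7
tcp_pos: [0.5769, -0.2431, 0.0876]
tcp_rot: [3.14, 0.0, 1.506]
wrist_force: [6.1, 0.3, 1.6]
grip_width: 0.422
gripper_force: 30.0
```

Call:
{"fn": "send_rows", "kwargs": {"commands": [[[0,0,0.8],[0,0,0],1],[[0,0,0.8],[0,0,0],1],[[0,0,0.8],[0,0,0],1],[[0,0,0.8],[0,0,0],1],[[0,0,0.8],[0,0,0],1],[[0,0,0.8],[0,0,0],1],[[0,0,0.8],[0,0,0],1],[[0,0,0.8],[0,0,0],1],[[0,0,0.8],[0,0,0],1],[[0,0,0],[0,0,0],1]]}}

```text
time: 6.7
tcp_pos: [0.5763, -0.2427, 0.0876]
tcp_rot: [-3.141, -0.0, 0.499]
wrist_force: [0.2, 2.1, 2.5]
grip_width: 0.42
gripper_force: 30.0
```

```bash
python3 - <<'E'
from workcell import env
s=env.read_state();print(s['tcp_pos'],s['tcp_rot'],s['ft_torque'],s['wrist_force'])
E
```

```text
[ 0.57628104 -0.24272118  0.08764459] [-3.14104862e+00 -1.28282390e-04  4.98890685e-01] [ 0.43711528  0.07325208 -0.08894185] [0.24902623 2.08504779 2.53381637]
```

Call:
{"fn": "send_rows", "kwargs": {"commands": [[[0,0,0.3],[0,0,0],1],[[0,0,0.16],[0,0,0],1],[[0,0,0.1],[0,0,0],1],[[0,0,0],[0,0,0],1],[[0,0,0],[0,0,0],1]]}}

```text
time: 7.2
tcp_pos: [0.5762, -0.2427, 0.0876]
tcp_rot: [-3.141, 0.0, 0.425]
wrist_force: [-0.1, 5.1, 2.6]
grip_width: 0.415
gripper_force: 30.1
```

```bash
python3 - <<'E'
from workcell import env
s=env.read_state();print(s['tcp_pos'],s['tcp_rot'],s['ft_torque'],s['wrist_force'])
E
```

```text
[ 0.57622376 -0.24272153  0.08764503] [-3.14127538e+00  2.73388410e-04  4.25147169e-01] [0.950279  0.1085523 0.9653375] [-0.14782246  5.12065289  2.57084809]
```

The torque rose to about 1 N m at about 1.31 rad, so the bar is on its stop. I'm releasing the collar and lifting.

Call:
{"fn": "send_rows", "kwargs": {"commands": [[[0,0,0],[0,0,0],-1],[[0,0,0],[0,0,0],-1],[[0,0,0],[0,0,0],-1],[[0,0,0],[0,0,0],-1],[[0,0,0],[0,0,0],-1],[[0,0,0],[0,0,-1],-1],[[0,0,0],[0,0,-1],-1],[[0,0,0],[0,0,-1],-1],[[0,0,0],[0,0,-1],-1],[[0,0,0],[0,0,0],-1]]}}

```text
time: 8.2
tcp_pos: [0.5775, -0.2438, 0.2117]
tcp_rot: [3.136, -0.004, 0.422]
wrist_force: [0.4, -0.0, 0.1]
grip_width: 0.999
gripper_force: 0.0
```

```bash
python3 - <<'E'
from workcell import env
s=env.read_state();p=s['tcp_pos'];yaw=s['tcp_rot'][2];print(p,yaw)
import numpy as np
d=np.array([.4775,.2120])-p[:2];t=np.radians(0)
dy=.471-yaw;print('turn units',-np.degrees(dy)/8)
# commanded yaw after turning .471
y=.471;print('shift units',(np.cos(y)*d[0]+np.sin(y)*d[1])/.03,(np.sin(y)*d[0]-np.cos(y)*d[1])/.03)
E
```

```text
[ 0.57754636 -0.24375285  0.21170108] 0.4223763717398863
turn units -0.348241085489694
shift units 3.9219213106859705 -15.050899524614929
```

Call:
{"fn": "send_rows", "kwargs": {"commands": [[[0,0,-0.35],[0,0,0],-1],[[0,0,0],[0.22,-0.84,0],-1],[[0,0,0],[0.22,-0.84,0],-1],[[0,0,0],[0.22,-0.84,0],-1],[[0,0,0],[0.22,-0.84,0],-1],[[0,0,0],[0.22,-0.84,0],-1],[[0,0,0],[0.22,-0.84,0],-1],[[0,0,0],[0.22,-0.84,0],-1],[[0,0,0],[0.22,-0.84,0],-1],[[0,0,0],[0.22,-0.84,0],-1]]}}

```text
time: 9.2
tcp_pos: [0.5257, -0.013, 0.207]
tcp_rot: [-3.141, 0.001, 0.471]
wrist_force: [0.9, -0.2, 0.7]
grip_width: 1.003
gripper_force: 0.0
```

Call:
{"fn": "send_rows", "kwargs": {"commands": [[[0,0,0],[0.22,-0.84,0],-1],[[0,0,0],[0.22,-0.84,0],-1],[[0,0,0],[0.22,-0.84,0],-1],[[0,0,0],[0.22,-0.84,0],-1],[[0,0,0],[0.22,-0.84,0],-1],[[0,0,0],[0.22,-0.84,0],-1],[[0,0,0],[0.22,-0.84,0],-1],[[0,0,0],[0.22,-0.84,0],-1],[[0,0,0],[0,0,0],-1],[[0,0,0],[0,0,0],-1]]}}

```text
time: 10.2
tcp_pos: [0.4815, 0.1897, 0.2071]
tcp_rot: [-3.142, 0.001, 0.473]
wrist_force: [0.5, -0.2, -1.1]
grip_width: 1.0
gripper_force: 0.0
```

```bash
python3 - <<'E'
from workcell import env
import numpy as np,pickle,cv2
f=env.grab_frame('scene');pickle.dump(f,open('scene1.pkl','wb'))
g=env.grab_frame('top');pickle.dump(g,open('top1.pkl','wb'))
s=env.read_state();p=s['tcp_pos'];yaw=s['tcp_rot'][2];print(s['time'],p,s['tcp_rot'])
d=np.array([.4775,.2120])-p[:2];y=yaw
print('turn',-np.degrees(.471-yaw)/8,'shift',(np.cos(y)*d[0]+np.sin(y)*d[1])/.03,(np.sin(y)*d[0]-np.cos(y)*d[1])/.03,(p[2]-.013)/.03)
c=lambda im:cv2.resize(im,None,fx=5,fy=5,interpolation=cv2.INTER_CUBIC)
cv2.imwrite('pics/lock.png',np.hstack([c(g['color'][165:285,350:430+40,::-1])[:, :400] if 0 else cv2.resize(g['color'][165:265,350:470,::-1],(400,333)),cv2.resize(f['color'][250:358,350:480,::-1],(400,333))]))
E
```

```text
10.3 [0.48184175 0.18892465 0.20733574] [-3.14156482e+00  4.10008564e-04  4.70843330e-01]
turn -0.0011220648759257962 shift 0.21995167312510017 -0.7511338978685177 6.477858163307104
```

View pics/lock.png

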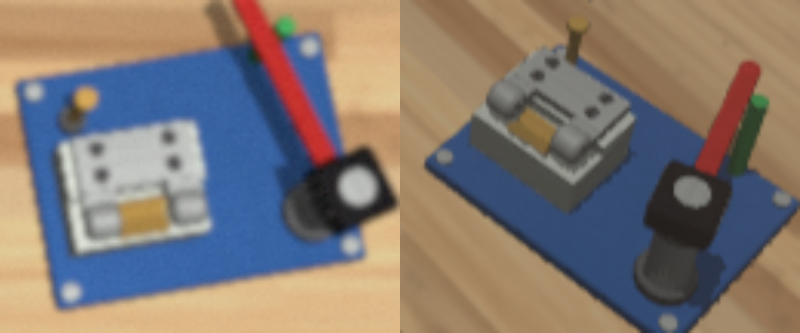

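The picture shows the bar touching the green post, with the tip at (745,70) and the post at (757,110), and the brass cradle gap open. Now I'm gripping the leaf.

Call:
{"fn": "send_rows", "kwargs": {"commands": [[[0,0,0],[0.22,-0.75,0],-1],[[0,0,0],[0,0,0.9],-1],[[0,0,0],[0,0,0.9],-1],[[0,0,0],[0,0,0.9],-1],[[0,0,0],[0,0,0.9],-1],[[0,0,0],[0,0,0.9],-1],[[0,0,0],[0,0,0.9],-1],[[0,0,0],[0,0,0.7],-1],[[0,0,0],[0,0,0.35],-1],[[0,0,0],[0,0,0],-1]]}}

```text
time: 11.3
tcp_pos: [0.4772, 0.2119, 0.0131]
tcp_rot: [-3.141, 0.002, 0.47]
wrist_force: [0.5, -1.4, -0.2]
grip_width: 1.0
gripper_force: 0.0
```

Call:
{"fn": "send_rows", "kwargs": {"commands": [[[0,0,0],[0,0,0],1],[[0,0,0],[0,0,0],1],[[0,0,0],[0,0,0],1],[[0,0,0],[0,0,0],1],[[0,0,0],[0,0,0],1],[[0,0,0],[0,0,0],1],[[0,0,0],[0,0,0],1]]}}

```text
time: 12.0
tcp_pos: [0.4775, 0.2127, 0.0144]
tcp_rot: [-3.142, -0.0, 0.471]
wrist_force: [-1.2, 0.6, 4.7]
grip_width: 0.585
gripper_force: 30.0
```

Call:
{"fn": "send_rows", "kwargs": {"commands": [[[0,0,0],[0,0,-0.5],1],[[0,0,0],[0,0,-0.9],1],[[0,0,0],[0,0,-0.9],1],[[0,0,0],[0,0,-0.9],1],[[0,0,0],[0,0,-0.8],1],[[0,0,0.5],[0,0,0],1],[[0,0,0.6],[0,0,0],1],[[0,0,0.6],[0,0,0],1],[[0,0,0.5],[0,0,0],1],[[0,0,0],[0,0,0],1]]}}

```text
time: 13.0
tcp_pos: [0.4772, 0.2126, 0.1339]
tcp_rot: [3.142, 0.001, 0.163]
wrist_force: [-0.3, 0.3, -2.4]
grip_width: 0.587
gripper_force: 30.0
```

```bash
python3 - <<'E'
from workcell import env
import numpy as np
s=env.read_state();p=s['tcp_pos'];y=s['tcp_rot'][2];print(s['time'],p,s['tcp_rot'],s['grip_width'],s['wrist_force'],s['ft_torque'])
d=np.array([.5331,-.1338])-p[:2]
print('turn',-np.degrees(.164-y)/8,'shift',(np.cos(y)*d[0]+np.sin(y)*d[1])/.03,(np.sin(y)*d[0]-np.cos(y)*d[1])/.03)
E
```

```text
13.0 [0.47720319 0.21259072 0.13392028] [3.14158778e+00 5.46781359e-04 1.63122184e-01] 0.5870438058785626 [-0.33848385  0.27052024 -2.37703583] [-0.07082247  0.16694791  0.00814139]
turn -0.006286890574525558 shift -0.03663254957595383 11.695667464306796
```

Call:
{"fn": "send_rows", "kwargs": {"commands": [[[0,0,0],[0,0.5,0],1],[[0,0,0],[0,0.9,0],1],[[0,0,0],[0,0.9,0],1],[[0,0,0],[0,0.9,0],1],[[0,0,0],[0,0.9,0],1],[[0,0,0],[0,0.9,0],1],[[0,0,0],[0,0.9,0],1],[[0,0,0],[0,0.9,0],1],[[0,0,0],[0,0.9,0],1],[[0,0,0],[0,0.9,0],1]]}}

```text
time: 14.0
tcp_pos: [0.5193, -0.0437, 0.134]
tcp_rot: [-3.141, 0.0, 0.166]
wrist_force: [0.1, 0.3, -1.9]
grip_width: 0.588
gripper_force: 30.0
```

Call:
{"fn": "send_rows", "kwargs": {"commands": [[[0,0,0],[0,0.9,0],1],[[0,0,0],[0,0.9,0],1],[[0,0,0],[0,0.8,0],1],[[0,0,0],[0,0.5,0.5],1],[[0,0,0],[0,0,0],1],[[0,0,0],[0,0,0],1],[[0,0,0],[0,0,0],1]]}}

```text
time: 14.7
tcp_pos: [0.5345, -0.1329, 0.1189]
tcp_rot: [-3.141, 0.001, 0.165]
wrist_force: [-0.0, -0.7, -1.3]
grip_width: 0.586
gripper_force: 30.0
```

```bash
python3 - <<'E'
from workcell import env
from h import *
import cv2
f=env.grab_frame('scene');pickle.dump(f,open('scene2.pkl','wb'))
g=env.grab_frame('top')
s=env.read_state();p=s['tcp_pos'];y=s['tcp_rot'][2];print(s['time'],p,s['tcp_rot'],s['wrist_force'],s['ft_torque'])
d=np.array([.5331,-.1338])-p[:2]
print('turn',-np.degrees(.164-y)/8,'shift',(np.cos(y)*d[0]+np.sin(y)*d[1])/.03,(np.sin(y)*d[0]-np.cos(y)*d[1])/.03)
def pts(o,y,L):
    c,s_=np.cos(y),np.sin(y);L=np.array(L)/1000
    return np.c_[o[0]+c*L[:,0]-s_*L[:,1],o[1]+s_*L[:,0]+c*L[:,1],o[2]+L[:,2]]
ring=lambda yy:[(11*np.cos(a),yy,60+11*np.sin(a)) for a in np.linspace(0,2*np.pi,40)]
def draw(fr,x,y0,w,h,k):
    im=cv2.resize(fr['color'][y0:y0+h,x:x+w,::-1],None,fx=k,fy=k,interpolation=cv2.INTER_CUBIC)
    J=(.5676,-.1281,0)
    def pl(P,c): cv2.polylines(im,[np.int32(((proj(fr,P)-[x,y0]+.5)*k-.5)*8)],False,c,1,cv2.LINE_AA,3)
    for yy in(16,-16,36,-36): pl(pts(J,.164,ring(yy)),(0,255,0))
    lo=(p[0],p[1],p[2]-.0137)
    for yy in(14,-14): pl(pts(lo,y,[(35+11*np.cos(a),yy,11+11*np.sin(a)) for a in np.linspace(0,2*np.pi,40)]),(0,0,255))
    pl(pts(lo,y,[(18,-28,15.5),(18,28,15.5),(-35,28,15.5),(-35,-28,15.5),(18,-28,15.5)]),(0,0,255))
    return im
cv2.imwrite('pics/pre.png',draw(f,345,220,130,100,6))
cv2.imwrite('pics/pret.png',draw(g,350,165,120,100,6))
E
```

```text
14.8 [ 0.53474326 -0.1328669   0.11927679] [-3.14152304e+00 -1.52744861e-04  1.65301744e-01] [ 0.62694647 -0.14026544 -1.34290017] [-0.06446159  0.16131119  0.01573892]
turn 0.009323051260929777 shift -0.05914662179765577 0.021666147175003328
```

View pics/pre.png

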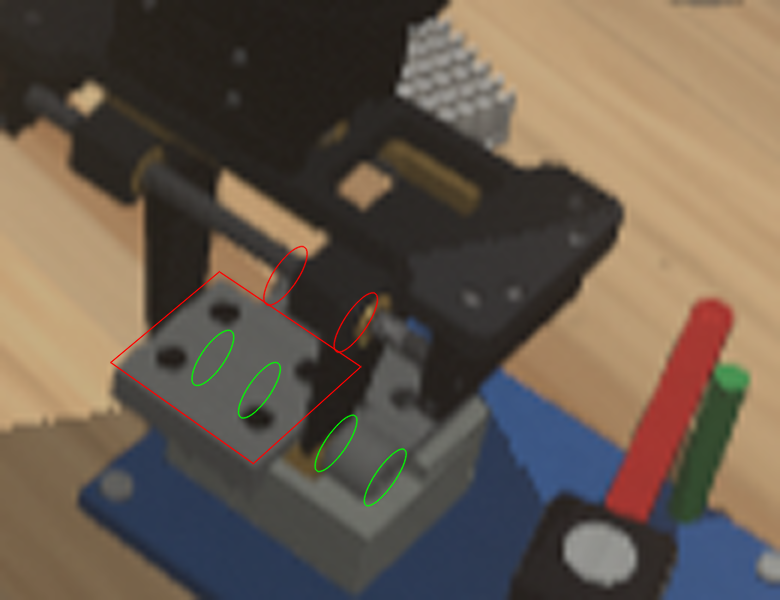

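The picture shows the held leaf where predicted, with holes at (225,312), (172,357), (309,371) and (259,418) in the crop. The right fixed knuckle matches its outline and the gap is clear. I'm checking the offset between leaf and jig in this one camera.

```bash
python3 - <<'E'
from h import *
S=pickle.load(open('scene2.pkl','rb'))
H={'h1':(1,-1),'h2':(1,1),'h3':(-1,1),'h4':(-1,-1)}
z=(.11928-.0137)*1000+15.5
pl=lambda p,n:(-6.55+13.15*H[n][0],17*H[n][1],z)
o=[(S,n,px(c,6,[345,220])) for n,c in dict(h1=(309,371),h2=(225,312),h3=(172,357),h4=(259,418)).items()]
s,r=fit(o,[.53,-.13,.16],pl);print(s.x,np.round(r(s.x),2))
a=.1655;J=np.array([.5687,-.1283]);t=J-.035*np.array([np.cos(a),np.sin(a)])
d=t-s.x[:2];y=.165;print('shift mm',1e3*(np.cos(y)*d[0]+np.sin(y)*d[1]),1e3*(np.sin(y)*d[0]-np.cos(y)*d[1]),'yaw err',a-s.x[2])
E
```

```text
[ 0.53429214 -0.13415118  0.16672472] [ 0.36 -0.09 -0.03 -0.01 -0.12  0.11 -0.19 -0.01]
shift mm -0.09837768768864252 -0.1026353250289418 yaw err -0.0012247187210596977
```

Call:
{"fn": "send_rows", "kwargs": {"commands": [[[0,0,0],[-0.02,0.005,0.3],1],[[0,0,0],[0,0,0.4],1],[[0,0,0],[0,0,0.3],1],[[0,0,0],[0,0,0.2],1],[[0,0,0],[0,0,0.1],1],[[0,0,0],[0,0,0.1],1],[[0,0,0],[0,0,0.1],1],[[0,0,0],[0,0,0],1],[[0,0,0],[0,0,0],1]]}}

```text
time: 15.7
tcp_pos: [0.5343, -0.1339, 0.0743]
tcp_rot: [3.142, -0.0, 0.164]
wrist_force: [1.0, 0.4, -1.9]
grip_width: 0.586
gripper_force: 30.0
```

Call:
{"fn": "send_rows", "kwargs": {"commands": [[[0,0,0],[0,0,0.06],1],[[0,0,0],[0,0,0.06],1],[[0,0,0],[0,0,0.06],1],[[0,0,0],[0,0,0.06],1],[[0,0,0],[0,0,0.06],1],[[0,0,0],[0,0,0],1],[[0,0,0],[0,0,0],1]]}}

```text
time: 16.4
tcp_pos: [0.5342, -0.1339, 0.065]
tcp_rot: [-3.141, 0.0, 0.164]
wrist_force: [-0.1, -0.2, -0.9]
grip_width: 0.586
gripper_force: 30.0
```

```bash
python3 - <<'E'
from workcell import env
s=env.read_state();print(s['tcp_pos'],s['tcp_rot'],s['ft_torque'],s['wrist_force'])
E
```

```text
[ 0.53417658 -0.13387746  0.06504953] [-3.14144076e+00  7.89935917e-05  1.64045364e-01] [-0.05676646  0.1819195  -0.02205734] [-0.08776342 -0.20894243 -0.90846374]
```

Call:
{"fn": "send_rows", "kwargs": {"commands": [[[0,0,0],[0,0,0.03],1],[[0,0,0],[0,0,0.02],1],[[0,0,0],[0,0,0],1],[[0,0,0],[0,0,0],1]]}}

```text
time: 16.8
tcp_pos: [0.5342, -0.1339, 0.0637]
tcp_rot: [-3.142, -0.0, 0.164]
wrist_force: [-1.0, -0.5, -0.5]
grip_width: 0.587
gripper_force: 30.0
```

Call:
{"fn": "send_rows", "kwargs": {"commands": [[[0,0,0],[0,0,0.02],1],[[0,0,0],[0,0,0],1],[[0,0,0],[0,0,0],1]]}}

```text
time: 17.1
tcp_pos: [0.5342, -0.1339, 0.0633]
tcp_rot: [3.142, -0.0, 0.164]
wrist_force: [-2.4, 0.3, 4.8]
grip_width: 0.584
gripper_force: 30.0
```

```bash
python3 - <<'E'
from workcell import env
s=env.read_state();print(s['tcp_pos'],s['tcp_rot'],s['ft_torque'],s['wrist_force'])
E
```

```text
[ 0.53416055 -0.13391347  0.06326325] [ 3.14154953e+00 -1.90147946e-04  1.64051309e-01] [-0.04086686  0.39455388 -0.00113788] [-2.39487161  0.29333698  4.77132771]
```

Contact with the cradle: the rear flank of the V pushes toward -x, so I'm shifting slightly toward -x and continuing down.

Call:
{"fn": "send_rows", "kwargs": {"commands": [[[0,0,0],[-0.02,0,0],1],[[0,0,0],[0,0,0],1],[[0,0,0],[0,0,0],1]]}}

```text
time: 17.4
tcp_pos: [0.5338, -0.1341, 0.0631]
tcp_rot: [3.141, -0.001, 0.164]
wrist_force: [-1.0, -1.0, 3.0]
grip_width: 0.588
gripper_force: 30.0
```

Call:
{"fn": "send_rows", "kwargs": {"commands": [[[0,0,0],[0,0,0.02],1],[[0,0,0],[0,0,0],1],[[0,0,0],[0,0,0],1]]}}

```text
time: 17.7
tcp_pos: [0.5337, -0.134, 0.0625]
tcp_rot: [3.142, -0.0, 0.164]
wrist_force: [-1.7, 0.0, 4.9]
grip_width: 0.584
gripper_force: 30.0
```

```bash
python3 - <<'E'
from workcell import env
s=env.read_state();print(s['tcp_pos'],s['tcp_rot'],s['ft_torque'],s['wrist_force'])
E
```

```text
[ 0.53369464 -0.13404115  0.06249354] [ 3.14152248e+00 -2.90463043e-04  1.64011639e-01] [-0.01083256  0.1376475  -0.01824632] [-1.71286885  0.03350446  4.90579151]
```

Call:
{"fn": "send_rows", "kwargs": {"commands": [[[0,0,0],[-0.02,0,0],1],[[0,0,0],[0,0,0],1],[[0,0,0],[0,0,0],1]]}}

```text
time: 18.0
tcp_pos: [0.5332, -0.1341, 0.0624]
tcp_rot: [3.141, -0.0, 0.164]
wrist_force: [1.8, -0.4, 3.7]
grip_width: 0.588
gripper_force: 30.0
```

Call:
{"fn": "send_rows", "kwargs": {"commands": [[[0,0,0],[0,0,0.015],1],[[0,0,0],[0,0,0],1],[[0,0,0],[0,0,0],1]]}}

```text
time: 18.3
tcp_pos: [0.5332, -0.1341, 0.0622]
tcp_rot: [3.141, -0.001, 0.164]
wrist_force: [-0.1, 0.5, 6.0]
grip_width: 0.585
gripper_force: 30.0
```

```bash
python3 - <<'E'
from workcell import env
s=env.read_state();print(s['tcp_pos'],s['tcp_rot'],s['ft_torque'],s['wrist_force'])
E
```

```text
[ 0.53323829 -0.13413756  0.06221734] [ 3.14136564e+00 -6.48353082e-04  1.64038923e-01] [ 0.0057354  -0.18418073  0.03288586] [-0.10615694  0.47894746  6.03889877]
```

Call:
{"fn": "send_rows", "kwargs": {"commands": [[[0,0,0],[0,0,-0.01],1],[[0,0,0],[0,0,0],1],[[0,0,0],[0,0,0],1],[[0,0,0],[0,0,0],1]]}}

```text
time: 18.7
tcp_pos: [0.5332, -0.1342, 0.0623]
tcp_rot: [3.141, -0.001, 0.164]
wrist_force: [2.1, 0.4, 4.4]
grip_width: 0.587
gripper_force: 30.0
```

```bash
python3 - <<'E'
from workcell import env
from h import *
import cv2
f=env.grab_frame('scene');s=env.read_state();p=s['tcp_pos'];print(s['time'],p,s['tcp_rot'],s['ft_torque'],s['wrist_force'],s['grip_width'])
k,x,y0,w,h=6,345,220,130,100
im=cv2.resize(f['color'][y0:y0+h,x:x+w,::-1],None,fx=k,fy=k,interpolation=cv2.INTER_CUBIC)
o=np.array([.5687,-.1283]);a=.1655;c,q=np.cos(a),np.sin(a)
def P(L): L=np.array(L)/1000; return np.c_[o[0]+c*(L[:,0])-q*L[:,1],o[1]+q*L[:,0]+c*L[:,1],L[:,2]]
def pl(L): cv2.polylines(im,[np.int32(((proj(f,P(L))-[x,y0]+.5)*k-.5)*8)],False,(0,0,255),1,cv2.LINE_AA,3)
pl([(-17,-28,64.5),(-17,28,64.5),(-70,28,64.5),(-70,-28,64.5),(-17,-28,64.5)])
for sx in(-1,1):
  for sy in(-1,1): pl([(-41.55+13.15*sx+3*np.cos(t),17*sy+3*np.sin(t),64.5) for t in np.linspace(0,6.3,20)])
cv2.imwrite('pics/fin.png',im)
E
```

```text
18.75 [ 0.53322877 -0.1341247   0.06231395] [ 3.14142536e+00 -5.07263982e-04  1.64088593e-01] [-0.01241285 -0.51526381  0.02907707] [2.14421263 0.06293701 3.68870963] 0.5840156677136706
```

View pics/fin.png

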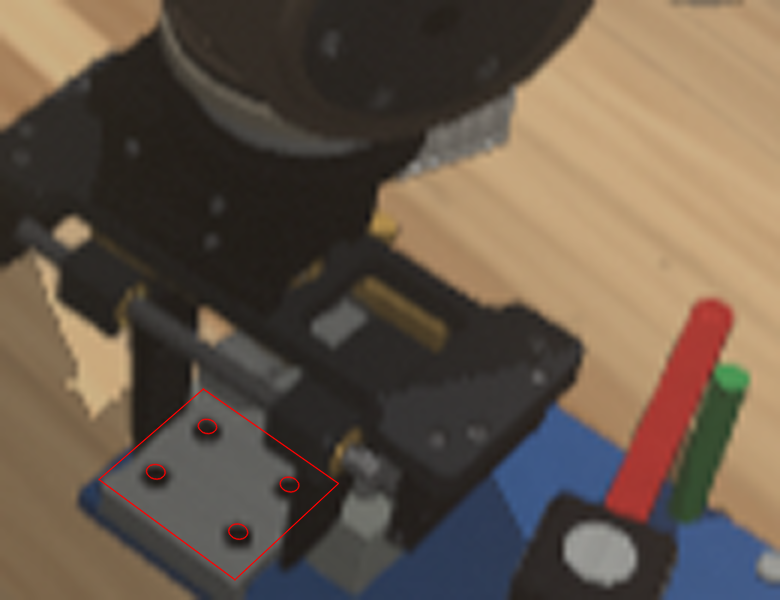

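Call:
{"fn": "send_rows", "kwargs": {"commands": [[[0,0,0],[0.01,0,-0.006],1],[[0,0,0],[0,0,0],1],[[0,0,0],[0,0,0],1],[[0,0,0],[0,0,0],1]]}}

```text
time: 19.15
tcp_pos: [0.5332, -0.1341, 0.0624]
tcp_rot: [-3.142, 0.0, 0.164]
wrist_force: [1.2, -1.6, 2.7]
grip_width: 0.587
gripper_force: 30.0
```

```bash
python3 - <<'E'
from workcell import env
s=env.read_state();print(s['tcp_pos'],s['tcp_rot'],s['ft_torque'],s['wrist_force'])
E
```

```text
[ 0.53324971 -0.13409764  0.06239772] [-3.14150758e+00  6.84804839e-05  1.63960083e-01] [-0.29950478 -0.24408897 -0.03118482] [ 1.22298315 -1.56175006  2.73738189]
```

```bash
python3 -c "
from workcell import env
print(env.hand_in())"
```

```text
the job is handed in; nothing more can be done
None
```

I turned the collar until its bar met the green post, lowered the leaf's knuckle into the gap onto the brass cradle, and handed in at about 19 s still gripping it. Camera and force readings suggest it is level and seated to within about 1 mm; the screwdriver, relay and tin were never touched.

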